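# Raking light on a brass relief

## Robot

A 6-joint arm with a two-finger parallel gripper is mounted at the origin on the work surface. World frame = base frame: x ahead of the robot, y to its left, z up, the work surface at z = 0. Lengths are in mm, angles in rad, forces in N, time in s.
With the tool pointing down it reaches from about 275 to 750 mm from the base axis. Payload 10.2 kg.
Tool frame: the origin (TCP) lies at the very end of the fingers, on their centre line; the grasp point (between the pads) lies 19 mm behind it (ctrl.grip_depth is the distance from the TCP to the grasp point, in mm); z points along the fingers, x is the direction in which the jaws open and shut, and the axes are right-handed (so a half turn about z gives the same grasp; the last joint's range is limited). The gripper opens to 85 mm and grips with 20 to 120 N. Pads are 22 mm wide; open, the fingers measure 114 mm over their backs; the gripper's body (76 mm by 85 mm) begins 54 mm behind the grasp point. The pads swing forward as they close: fully open they stand 13 mm farther back than shut.
Start: joints at [-1.442, 0.313, 1.498, -0, 1.331, -0.223], TCP at [180.896, -492.856, 197.894] pointing down, gripper open.
Joint ranges: [-2.94, 2.94], [-0.97, 2.17], [0.19, 2.56], [-1.23, 4.37], [0.02, 3.11], [-2.88, 2.88]. Speed limits (rad/s): [2.39, 2.39, 3.01, 3.14, 3.14, 3.14].

## Interface

Orientations are given as a unit quaternion [w, x, y, z].
In Python, from rig import ctrl gives the robot as it stands.
- The arm moves only by the tool play_rows, never from a script. Its argument "motion" is a list of rows, each a list of 2 entries, a list of its own where there are three numbers: the shift along the tool's x, y, z in mm, then the turn, a rotation vector about the tool's x, y, z in degrees. A call has 1 to 20 rows; each row shifts and turns the commanded pose from where the row before left it, along the tool's axes as they then stand; what a row does not reach is not made up. A row lasts 1/12 s, in which the tool goes at most 41.7 mm and 7.16 degrees, less where a joint would pass 70% of its speed; a pose out of reach is approached as far as the arm can. A call with a gripper value outside its range is refused whole. "fingers" is the finger opening in mm, from 0 to 85.4, set as the call begins (left out, the last holds). The fingers move at their own pace and stop on an object; "squeeze" is the grip in N (left out, the last holds). Time passes only in rows, so rows that do not move let the fingers close. It gives the time, the measured TCP pose, the force and the opening at its end, in the units of the state.
- ctrl.sense(): the state, without advancing time (a new reading comes with each control period).
- ctrl.capture(name): name is "scene" or "top" or "wrist"; returns the picture (384x512x3 uint8, red, green, blue); there is no depth.
- ctrl.get_calibration(name): a dict with "K" (3x3 intrinsics, pixels), "k1" (the pictures are not rectified: a ray, as slopes to the right and down, at radius r is drawn at 1 + k1 r^2 times it, then the intrinsics apply), "R" (3x3) and "t" (3): a world point X has camera coordinates R X + t; the wrist camera has in their place "tool_from_camera" (4x4, takes a point from camera to tool coordinates, whose origin is the TCP and whose axes are the tool frame's). Camera axes: x right, y down, z forward; pixel columns grow to the right and rows downward; lengths in mm; the calibration is good to about 2 mm. A picture is of the moment at which its call begins: read the wrist's pose just before it. get_calibration takes no time and is no camera call.
- ctrl.finish_job(): hands the job in, once; it reports no verdict.
Trained networks look in the newest picture that a camera, given by its name, has taken for a name from the list of things; names that differ only in an ending like _2 or _b are one class to them, and where a whole thing is asked for, a point or a joint stands for the part that bears it (a point fixed in the world has none). Each returns a list of dicts, best first, with "p" (0 to 1); they miss things now and then, are a little off and sometimes report something else, mostly with a low value. They report only what shows in the picture. A call takes as long as a camera call.
- ctrl.spot_in(camera, name): "position" ([column, row] as shares, 0 to 1, of the picture: columns of its width, rows of its height, amid what is visible of it).
The state is a dict: "time_s": time; "joints": joint angles; "dq": joint speeds; "tau": joint torques, N m; "eef_pos": TCP position; "ee_rot": TCP orientation; "force": force on the tool from outside, world axes, zero at the start; "wrist_torque": the same for the moment, N m; "grip_width": opening from 0.0 (shut) to 1.0 (fully open).
Only numpy, scipy, OpenCV 4.12 (cv2) and the standard library are available. Lean on these libraries where they do the work, as an engineer would, in place of code of your own. Each camera call takes 0.05 s, during which the arm holds its last target. There are 200 camera calls.

## Task

Lift the brass relief board up and off the two hooks of its stand, lower it (do not drop it) into the slot of the viewing lamp so that it stands upright and fully home, either way round, and let go of it. Only then slide the lamp's sprung shutter by its upright tab to half of its travel and keep it there: the program finishes while the gripper still holds the shutter half open against its spring. Leave the other things on the table where they are.

Things in the scene. Friction and masses are not known exactly. Their poses are not given: they have to be found in the camera images.
- board: wooden board, same brass relief on both faces, 90 wide (y) x 130 tall (z) x 10 thick (x), 0.10-0.21 kg. Origin: centre of underside, z up. An 8 thick steel pin along y, 95 above the underside, sticks out 23 at each side edge: by it the board hangs, free to swing a little. Grip the bare wood above the pin (top 31) from above, across the thickness, mid-width.
- stand: fixed hook stand, wooden base 130 x 170. Origin: on the table below the hanging board's middle, axes parallel to the board's. Two wire hooks, open upward, at y = +-57; tips 143 high at x = -14, posts 143 high at x = +50. The hanging board's underside is 41 above the table, its top 171; lifted 20 it is free. Nothing is above it.
- slot (a point): middle of the floor of the viewing lamp's slot, 15 above the table; axes of the lamp, z up. The slot is 15 wide (x), 102 long (y): straight walls 20 high above its floor, then flared lips to 39 high, 36 wide at the mouth; end walls 38 high. The board stands in it on its underside, its width along y, its faces to +x and -x.
- viewer: viewing lamp, fixed, grey. Origin: on the table, under the middle of its base, 150 (x) x 220 (y); slot's middle at y = -52. Lamp housing 140 (x) x 70 (y), top 110 above the table, on the +y side, from y = 38 to 108; the dark shutter plate slides along x before the housing's face towards the slot, at y = 33.
- tab (a point): top centre of the shutter's dark upright tab, 155 above the table; moves with the shutter, axes of the lamp. 10 thick (x), 24 wide (y), stands 45 above the housing's top; grip it from above across its thickness. Shut, it is at x = +32, y = +85 from the slot's middle; it opens towards -x. Three black lines on the housing mark shut, half and fully open.
- shutter (a joint): shutter opening in m: 0 shut, 0.030 half, 0.060 fully open; grows as the tab moves along the lamp's -x. A spring shuts it: about 2 N at 0, rising 180 N/m, about 7.5 N at half and 13 N fully open; let go, it closes.
- stylus: bystander: wooden stylus lying flat, 150 long, 10 thick (loose; leave it)
- weight: bystander: marble paperweight, 50 diameter, 40 tall (loose; leave it)
- tape: bystander: roll of clear tape lying flat, 72 diameter, 20 tall (loose; leave it)
- glue: bystander: white glue bottle, 44 diameter, 120 tall (loose; leave it)
- pot: bystander: white ceramic pot with brushes, 72 diameter, about 175 tall over the brushes (loose; leave it)
- roller: bystander: rubber ink roller with wooden handle lying down, about 160 long, 41 tall; origin under the rubber roll (loose; leave it)
- books: bystander: book, 150 x 210 x 28 thick (loose; leave it)

How it is judged (in metres and radians):
On the way, in this order (a step that is already met when the one before it is completed fails the run):
1. the board is lifted off the hooks, carried by the gripper alone (height (world z) of board above 0.06 m and contact force between board and stand below 0.05 N and contact force between the fingers and board above 1 N), for 0.2 s.
2. the board stands fully home in the slot, released, the shutter still shut (z of board in the frame of slot below 0.005 m and x of board in the frame of slot between -0.008 and 0.008 m and y of board in the frame of slot between -0.01 and 0.01 m and angle between board's own z axis and vertical below 0.15 rad and contact force between the fingers and board below 0.1 N and linear speed of board below 0.02 m/s and value of joint shutter below 0.004 m), for 0.2 s.
At the end, for the whole second after the job is handed in: the board stands in the slot (underside within 5 mm of the slot floor, upright within 0.15 rad, within 8 mm across and 10 mm along the slot, at rest, not touched by the fingers), and the fingers hold the shutter still at half travel: 30 mm, give or take 7 mm, pressing on it with more than 2 N (z of board in the frame of slot below 0.005 m and x of board in the frame of slot between -0.008 and 0.008 m and y of board in the frame of slot between -0.01 and 0.01 m and angle between board's own z axis and vertical below 0.15 rad and contact force between each of the fingers, shutter and board below 0.1 N and linear speed of board below 0.02 m/s and value of joint shutter between 0.023 and 0.037 m and velocity of joint shutter between -0.01 and 0.01 m/s and contact force between the fingers and shutter above 2 N); the arm keeps its last pose, push and grip.
It fails at once if the board is dropped (falls faster than 0.9 m/s out of the fingers) (linear speed of board above 0.9 m/s and contact force between the fingers and board below 0.05 N).
It fails at once if a bystander is moved by more than 3 cm (distance of any of stylus, weight, tape, glue, pot, roller, books from where it was at the start of the episode above 0.03 m).
It also fails if it takes over 54 s, if anything falls off the work surface, if the arm or the gripper's body presses on something with over 40 N, if the wrist force passes 120 N, or if a joint passes its speed limit or range.

## Working session

There is one attempt and no reset: what is moved stays moved. The work goes in short steps, Python scripts to look and compute and a tool call to move; the robot and the scene stay as the last step left them, time stands still between calls to the robot, and variables do not carry over. Pictures are saved under pics/ and viewed, about 8 in all and at most 12, crops included, and the job is handed in when it is done.

Besides the shell and the picture viewer there is one more tool, called after ">>>" by a JSON object that holds its "fn" and its "kwargs", one argument or row to a line. play_rows: Moves the arm, as the interface text tells. Its arguments: {"type":"object","properties":{"motion":{"type":"array"},"fingers":{"type":"number"},"squeeze":{"type":"number"}},"required":["motion"]}

```bash
mkdir -p pics; ls
python3 - <<'E'
from rig import ctrl
import cv2,numpy as np
s=ctrl.sense();print(s['time_s'],s['eef_pos'],s['ee_rot'],s['force'],s['grip_width'])
ims=[]
for n in("scene","top"):
    im=ctrl.capture(n);cv2.imwrite(f'pics/{n}0.png',im[:,:,::-1])
    c=ctrl.get_calibration(n);print(n,{k:np.round(v,3).tolist() for k,v in c.items()})
    for o in("board","stand","viewer","tab","shutter","slot"):
        try: print(o,[(np.round(np.array(d['position'])*[512,384],1).tolist(),round(d['p'],2)) for d in ctrl.spot_in(n,o)][:3])
        except Exception as e: print(o,e)
print({k:np.round(v,3).tolist() for k,v in ctrl.get_calibration("wrist").items()})
E
```

```text
pics
0.0 [ 180.85721912 -492.53884855  197.32295424] [-5.02402382e-04  8.19923038e-01 -5.72473379e-01 -4.36531280e-04] [0.2097446  1.02793685 0.2251849 ] 0.9988920099950156
scene {'K': [[383.818, 0.0, 260.424], [0.0, 383.818, 185.759], [0.0, 0.0, 1.0]], 'k1': -0.063, 'R': [[0.873, 0.488, 0.007], [0.405, -0.716, -0.569], [-0.273, 0.499, -0.822]], 't': [-457.51, -259.305, 1613.454]}
board [([237.1, 213.5], 0.89)]
stand [([246.6, 233.2], 0.9), ([298.2, 130.7], 0.7)]
viewer [([298.7, 131.5], 0.75)]
tab [([308.7, 121.3], 0.63)]
shutter [([308.6, 122.2], 0.54)]
slot [([296.8, 128.2], 0.96)]
top {'K': [[391.225, 0.0, 254.345], [0.0, 391.225, 194.701], [0.0, 0.0, 1.0]], 'k1': -0.024, 'R': [[-0.017, -1.0, 0.007], [-0.989, 0.015, -0.146], [0.146, -0.009, -0.989]], 't': [-128.004, 613.972, 1101.441]}
board [([297.8, 203.4], 0.83)]
stand [([291.9, 199.6], 0.93)]
viewer [([120.9, 217.6], 0.55)]
tab [([106.9, 205.2], 0.55), ([299.3, 200.6], 0.27)]
shutter [([110.0, 201.9], 0.54), ([238.4, 131.5], 0.51)]
slot [([119.6, 217.7], 0.81)]
{'K': [[318.05, 0.0, 255.06], [0.0, 318.05, 190.833], [0.0, 0.0, 1.0]], 'k1': -0.037, 'tool_from_camera': [[1.0, -0.0, 0.001, -0.195], [0.0, 0.953, 0.302, -76.407], [-0.001, -0.302, 0.953, -176.903], [0.0, 0.0, 0.0, 1.0]]}
```

Run:
```python
import cv2
for n,(x0,x1,y0,y1) in {'top':(40,400,90,360),'scene':(150,390,60,280)}.items():
    c=cv2.imread(f'pics/{n}0.png')[y0:y1,x0:x1]
    cv2.imwrite(f'pics/{n}0c.png',cv2.resize(c,None,fx=2.2 if n=='top' else 2.7,fy=2.2 if n=='top' else 2.7,interpolation=2))
```

```text
(no output)
```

View pics/top0c.png

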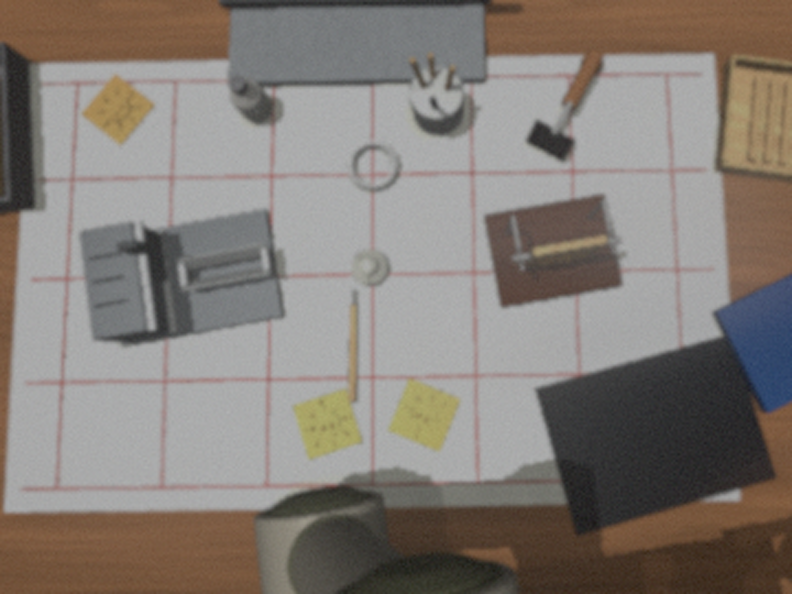

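View pics/scene0c.png

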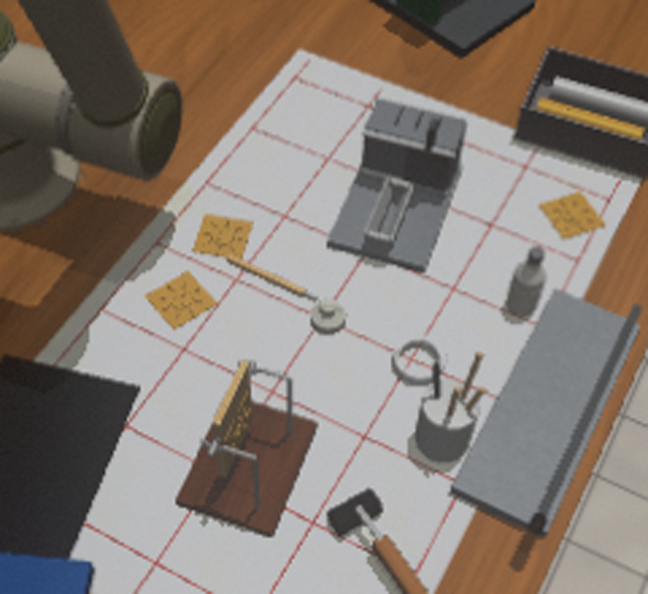

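The top view (crop coordinates) shows the board's top edge from (533,252) to (608,240) and the stand base around it. The lamp is at left, with its slot mouth around (178..270, 248..290). The tab is at about (130,243), on the shut end, and three lines mark the housing. The scene view agrees with this. Next I'll turn these into positions.

```bash
cat > h.py <<'E'
import numpy as np,cv2
from rig import ctrl
from scipy.spatial.transform import Rotation as Ro
def cam(n,s=None):
    c=ctrl.get_calibration(n);K=np.array(c['K']);k=c['k1']
    if n=='wrist':
        q=s['ee_rot'];R=Ro.from_quat([q[1],q[2],q[3],q[0]]).as_matrix();T=np.array(c['tool_from_camera'])
        Rw=R@T[:3,:3];o=R@T[:3,3]+np.array(s['eef_pos'])
        return K,k,Rw,o
    R=np.array(c['R']);return K,k,R.T,-R.T@np.array(c['t'])
def at(cm,px,z):
    K,k,Rw,o=cm
    u=cv2.undistortPoints(np.array(px,float).reshape(-1,1,2),K,np.array([k,0,0,0.])).reshape(-1,2)
    d=np.c_[u,np.ones(len(u))]@Rw.T
    return o+d*((np.reshape(z,(-1,1))-o[2])/d[:,2:])
def proj(cm,X):
    K,k,Rw,o=cm
    return cv2.projectPoints(np.array(X,float).reshape(-1,1,3),Rw.T,-Rw.T@o,K,np.array([k,0,0,0.]))[0].reshape(-1,2)
E
python3 - <<'E'
from h import *
t=cam('top');f=lambda P:np.array(P)/2.2+[40,90]
np.set_printoptions(precision=1,suppress=True)
def show(n,P,z):
    X=at(t,f(P),z);print(n,X.tolist() if 0 else X[:,:2].round(1).tolist(),'mean',X.mean(0)[:2])
    for i in range(len(X)-1):
        d=X[i+1]-X[i];print('   len',np.hypot(*d[:2]).round(1),'yaw of dir',np.degrees(np.arctan2(d[1],d[0])).round(1))
show('boardtop',[(608,240),(533,252)],171)
show('stand',[(486,214),(605,195),(622,285),(502,305)],15)
show('mouth',[(178,265),(265,248),(270,275),(190,290)],54)
show('viewer base',[(268,210),(284,315)],12)
show('house',[(81,231),(140,222),(156,330),(95,340)],110)
show('tab',[(131,241)],155)
for n,z in(('scene',155),): 
    X=at(cam(n),[[308.7,121.3]],150);print('tab scene',X)
    e=np.array([[150+c/2.7,60+r/2.7] for c,r in((216,425),(248,365))]);print('board scene top',at(cam(n),e,171))
E
```

```text
boardtop [[579.3, -298.2], [566.4, -208.9]] mean [ 572.8 -253.5]
   len 90.3 yaw of dir 98.2
stand [[638.7, -158.3], [662.7, -322.9], [538.1, -341.2], [513.7, -177.6]] mean [ 588.3 -250. ]
   len 166.3 yaw of dir -81.7
   len 125.9 yaw of dir -171.7
   len 165.4 yaw of dir 98.5
mouth [[570.5, 249.1], [591.3, 134.9], [555.5, 127.7], [537.3, 232.3]] mean [563.7 186. ]
   len 116.1 yaw of dir -79.7
   len 36.5 yaw of dir -168.6
   len 106.2 yaw of dir 99.8
viewer base [[649.4, 141.5], [505.0, 117.3]] mean [577.2 129.4]
   len 146.4 yaw of dir -170.5
house [[609.2, 354.4], [619.5, 280.2], [483.8, 255.1], [472.6, 330.4]] mean [546.3 305. ]
   len 74.9 yaw of dir -82.1
   len 137.9 yaw of dir -169.5
   len 76.2 yaw of dir 98.5
tab [[589.1, 273.0]] mean [589.1 273. ]
tab scene [[616.1 201.3 150. ]]
board scene top [[ 585.6 -301.2  171. ]
 [ 575.6 -214.3  171. ]]
```

>>> {"fn": "play_rows", "kwargs": {
  "motion": [
    [[-5.5, -28.3, -4], [0, 0, 0]],
    [[-5.5, -28.3, -4], [0, 0, 0]],
    [[-5.5, -28.3, -4], [0, 0, 0]],
    [[-5.5, -28.3, -4], [0, 0, 0]],
    [[-5.5, -28.3, -4], [0, 0, 0]],
    [[-5.5, -28.3, -4], [0, 0, 0]],
    [[-5.5, -28.3, -4], [0, 0, 0]],
    [[-5.5, -28.3, -4], [0, 0, 0]],
    [[-5.5, -28.3, -4], [0, 0, 0]],
    [[-5.5, -28.3, -4], [0, 0, 0]],
    [[-5.5, -28.3, -4], [0, 0, 0]],
    [[-5.5, -28.3, -4], [0, 0, 0]],
    [[-5.5, -28.3, -4], [0, 0, 0]],
    [[-5.5, -28.3, -4], [0, 0, 0]],
    [[-5.5, -28.3, -4], [0, 0, 0]],
    [[-5.5, -28.3, -4], [0, 0, 0]]
  ],
  "fingers": 50
}}

```text
time_s: 2.03
eef_pos: [576.7, -253.2, 262.1]
ee_rot: [-0.0, 0.82, -0.572, -0.0]
force: [-0.3, -0.3, 0.1]
grip_width: 0.581
```

>>> {"fn": "play_rows", "kwargs": {
  "motion": [
    [[0, 0, 0], [0, 0, -6]],
    [[0, 0, 0], [0, 0, -6]],
    [[0, 0, 0], [0, 0, -6]],
    [[0, 0, 0], [0, 0, -6]],
    [[0, 0, 0], [0, 0, -6]],
    [[0, 0, 0], [0, 0, -6]],
    [[0, 0, 0], [0, 0, -6]],
    [[0, 0, 0], [0, 0, -6]],
    [[0, 0, 0], [0, 0, -6]],
    [[0, 0, 0], [0, 0, -6]],
    [[0, 0, 0], [0, 0, -6]],
    [[0, 0, 0], [0, 0, -6]],
    [[0, 0, 0], [0, 0, -6]],
    [[0, 0, 0], [0, 0, 0]],
    [[0, 0, 0], [0, 0, 0]],
    [[0, 0, 0], [0, 0, 0]]
  ]
}}

```text
time_s: 3.37
eef_pos: [575.7, -254.2, 261.9]
ee_rot: [-0.0, 0.998, 0.07, -0.0]
force: [0.5, -0.6, 0.1]
grip_width: 0.584
```

Run:
```python
from h import *
s=ctrl.sense();im=ctrl.capture('wrist')[:,:,::-1];cv2.imwrite('pics/w1.png',cv2.resize(im,(768,576),interpolation=2))
print(s['time_s'],s['eef_pos'],s['ee_rot'],s['grip_width'])
w=cam('wrist',s)
print(proj(w,[[573,-254,171],[579,-298,171],[566,-209,171]])*1.5)
for o in('board',): print([(np.array(d['position'])*[512,384],d['p']) for d in ctrl.spot_in('wrist',o)])
np.save('w1.npy',np.r_[s['eef_pos'],s['ee_rot']])
```

```text
3.3667 [ 575.65212143 -254.22274068  261.8641777 ] [-2.59252009e-05  9.97574417e-01  6.96080579e-02 -6.19371197e-06] 0.5843690508112094
[[379.78512699 272.55053476]
 [379.64035815 342.32139515]
 [378.4135698  193.73406206]]
[(array([255.6928, 168.3072]), 0.85)]
```

View pics/w1.png

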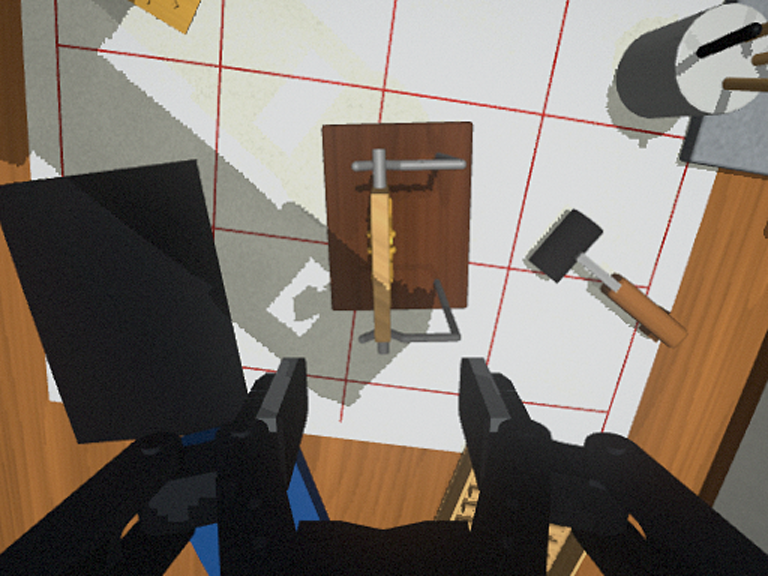

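The board's top edge runs from (382,192) to (383,342) in the 1.5x wrist picture, almost square to the jaws. That matches the estimate to within a few pixels.

Run:
```python
from h import *
v=np.load('w1.npy');w=cam('wrist',{'eef_pos':v[:3],'ee_rot':v[3:]})
X=at(w,np.array([[382,192],[383,342]])/1.5,171);m=X.mean(0);d=X[0]-X[1]
q=v[3:];R=Ro.from_quat([q[1],q[2],q[3],q[0]]).as_matrix()
print(X,np.hypot(*d[:2]),'board yaw',np.degrees(np.arctan2(d[1],d[0]))-90,'tool yaw',np.degrees(np.arctan2(R[1,0],R[0,0])))
print('tool shift',R.T@(np.r_[m[:2],144]-v[:3]))
```

```text
[[ 567.84066214 -207.77851925  171.        ]
 [ 581.00662805 -297.50132785  171.        ]] 90.68365365922435 board yaw 8.34803036886423 tool yaw 7.982951367192505
tool shift [ -0.99572145  -1.7318895  117.86427765]
```

>>> {"fn": "play_rows", "kwargs": {
  "motion": [
    [[-1, -1.7, 15], [0, 0, -0.4]],
    [[0, 0, 20], [0, 0, 0]],
    [[0, 0, 20], [0, 0, 0]],
    [[0, 0, 20], [0, 0, 0]],
    [[0, 0, 17], [0, 0, 0]],
    [[0, 0, 14], [0, 0, 0]],
    [[0, 0, 10], [0, 0, 0]],
    [[0, 0, 0], [0, 0, 0]],
    [[0, 0, 0], [0, 0, 0]],
    [[0, 0, 0], [0, 0, 0]]
  ]
}}

```text
time_s: 4.3
eef_pos: [574.8, -253.0, 147.0]
ee_rot: [0.001, 0.997, 0.074, 0.001]
force: [0.5, 1.1, -0.5]
grip_width: 0.584
```

>>> {"fn": "play_rows", "kwargs": {
  "motion": [
    [[0, 0, 0], [0, 0, 0]],
    [[0, 0, 0], [0, 0, 0]],
    [[0, 0, 0], [0, 0, 0]],
    [[0, 0, 0], [0, 0, 0]],
    [[0, 0, 0], [0, 0, 0]],
    [[0, 0, 0], [0, 0, 0]],
    [[0, 0, 0], [0, 0, 0]],
    [[0, 0, 0], [0, 0, 0]],
    [[0, 0, 0], [0, 0, 0]],
    [[0, 0, 0], [0, 0, 0]],
    [[0, 0, 0], [0, 0, 0]],
    [[0, 0, 0], [0, 0, 0]]
  ],
  "fingers": 0,
  "squeeze": 60
}}

```text
time_s: 5.3
eef_pos: [574.4, -252.7, 145.9]
ee_rot: [-0.0, 0.997, 0.075, -0.0]
force: [0.3, 0.2, -0.8]
grip_width: -0.001
```

Run:
```python
from h import *
a=ctrl.capture('wrist')[:,:,::-1];b=ctrl.capture('scene')[:,:,::-1]
b=cv2.resize(b[120:300,140:340],(400,360),interpolation=2);a=cv2.resize(a,(480,360))
cv2.imwrite('pics/2.png',cv2.resize(np.hstack([a,b]),(800,327)));s=ctrl.sense();print(s['grip_width'],s['eef_pos'])
```

```text
0.00025616777878546517 [ 574.41544378 -252.71998095  145.90741865]
```

View pics/2.png

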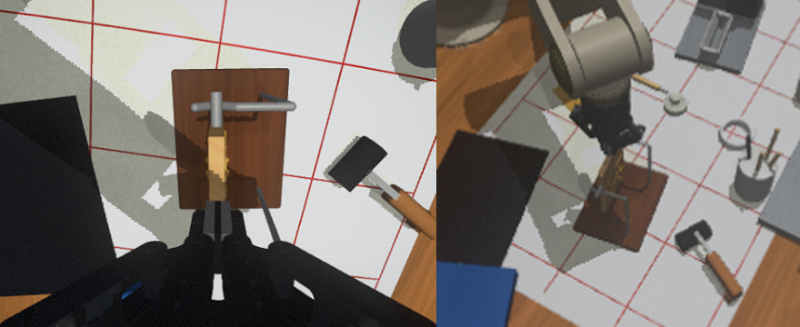

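The wrist view shows the fingers meeting at the board's near end, with the far part of the board's top still visible. I'll zoom in before trusting either the reading or the picture.

Run:
```python
from h import *
a=ctrl.capture('wrist')[:,:,::-1]
cv2.imwrite('pics/3.png',cv2.resize(a[120:384,160:352],None,fx=3,fy=2.2,interpolation=2))
s=ctrl.sense();w=cam('wrist',s);print(proj(w,[[574.4,-252.7,146],[574.4,-252.7,171],[574.4,-252.7,165]]))
print(s['tau'],s['force'])
```

```text
[[256.64796297 224.19687397]
 [256.87124203 243.22310696]
 [256.81214418 238.18457368]]
[ 2.10267441e-03 -5.30360484e+01 -2.59495497e+01 -1.13612427e-04
  5.76190087e-04  6.25948893e-07] [ 0.51980618 -0.32649802 -0.5047568 ]
```

View pics/3.png

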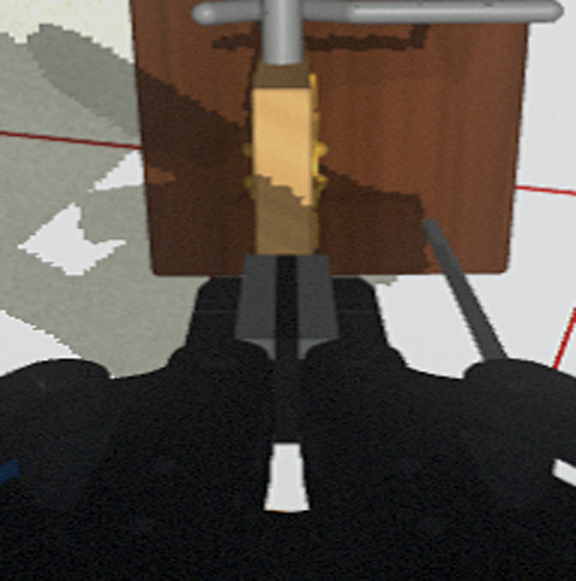

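Run:
```python
from h import *
print('grip_depth',ctrl.grip_depth)
a=ctrl.capture('scene')[:,:,::-1].copy();s=ctrl.sense();c=cam('scene');e=s['eef_pos']
P=proj(c,[e,e+np.array([0,0,19]),e+np.array([0,0,39.]),e+np.array([0,0,73.])]);print(P)
x0,y0=190,140
b=cv2.resize(a[y0:y0+110,x0:x0+100],None,fx=5,fy=5,interpolation=2)
for p in P: cv2.drawMarker(b,tuple(int(v) for v in (p-[x0,y0])*5),(0,0,255),0,12,1)
cv2.imwrite('pics/4.png',b)
```

```text
grip_depth 18.700000000000003
[[235.55992322 208.25282702]
 [235.27348578 205.07757205]
 [234.96398505 201.64371824]
 [234.41810692 195.57985207]]
```

View pics/4.png

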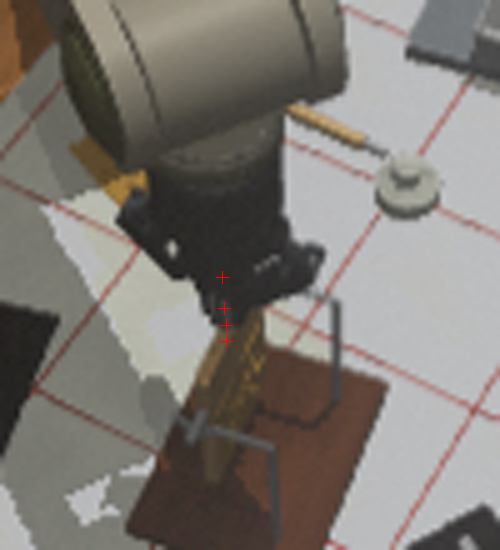

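The fingers have shut on nothing. Both pictures put the actual fingertips 20-35 mm short of the reported TCP, just above the board's top. I'll open, go 20 mm lower and close again.

>>> {"fn": "play_rows", "kwargs": {
  "motion": [
    [[0, 0, 0], [0, 0, 0]],
    [[0, 0, 0], [0, 0, 0]],
    [[0, 0, 0], [0, 0, 0]],
    [[0, 0, 0], [0, 0, 0]],
    [[0, 0, 0], [0, 0, 0]],
    [[0, 0, 5], [0, 0, 0]],
    [[0, 0, 5], [0, 0, 0]],
    [[0, 0, 5], [0, 0, 0]],
    [[0, 0, 5], [0, 0, 0]],
    [[0, 0, 0], [0, 0, 0]],
    [[0, 0, 0], [0, 0, 0]]
  ],
  "fingers": 45,
  "squeeze": 40
}}

```text
time_s: 6.42
eef_pos: [574.3, -252.6, 125.5]
ee_rot: [-0.0, 0.997, 0.075, -0.0]
force: [-1.1, -0.2, -0.1]
grip_width: 0.525
```

>>> {"fn": "play_rows", "kwargs": {
  "motion": [
    [[0, 0, 0], [0, 0, 0]],
    [[0, 0, 0], [0, 0, 0]],
    [[0, 0, 0], [0, 0, 0]],
    [[0, 0, 0], [0, 0, 0]],
    [[0, 0, 0], [0, 0, 0]],
    [[0, 0, 0], [0, 0, 0]],
    [[0, 0, 0], [0, 0, 0]],
    [[0, 0, 0], [0, 0, 0]],
    [[0, 0, 0], [0, 0, 0]]
  ],
  "fingers": 0
}}

```text
time_s: 7.17
eef_pos: [574.4, -252.8, 126.2]
ee_rot: [0.0, 0.997, 0.075, 0.0]
force: [-0.9, 0.2, 4.6]
grip_width: 0.102
```

Run:
```python
from h import *
a=ctrl.capture('wrist')[:,:,::-1]
cv2.imwrite('pics/5.png',cv2.resize(a[120:384,160:352],None,fx=3,fy=2.2,interpolation=2))
```

```text
(no output)
```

View pics/5.png

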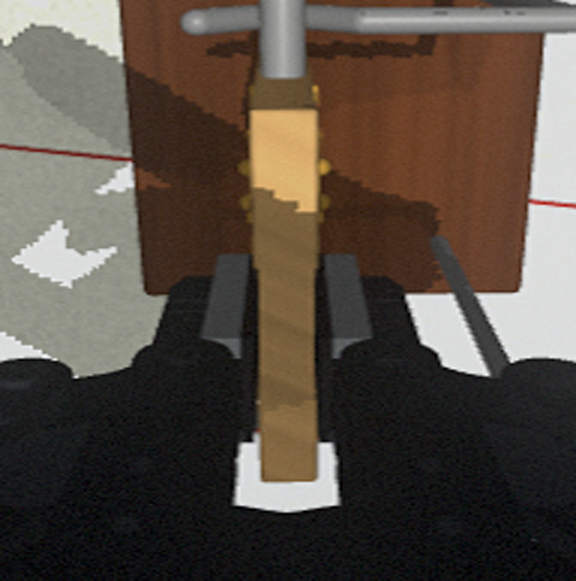

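The board is now between the pads. The grip may be shallow, so I'll go 8 mm deeper and grip harder.

>>> {"fn": "play_rows", "kwargs": {
  "motion": [
    [[0, 0, 0], [0, 0, 0]],
    [[0, 0, 0], [0, 0, 0]],
    [[0, 0, 0], [0, 0, 0]],
    [[0, 0, 4], [0, 0, 0]],
    [[0, 0, 4], [0, 0, 0]],
    [[0, 0, 0], [0, 0, 0]],
    [[0, 0, 0], [0, 0, 0]]
  ],
  "fingers": 30
}}

```text
time_s: 7.8
eef_pos: [574.2, -252.5, 117.4]
ee_rot: [-0.0, 0.997, 0.075, -0.0]
force: [0.5, -0.0, -0.0]
grip_width: 0.347
```

>>> {"fn": "play_rows", "kwargs": {
  "motion": [
    [[0, 0, 0], [0, 0, 0]],
    [[0, 0, 0], [0, 0, 0]],
    [[0, 0, 0], [0, 0, 0]],
    [[0, 0, 0], [0, 0, 0]],
    [[0, 0, 0], [0, 0, 0]],
    [[0, 0, 0], [0, 0, 0]],
    [[0, 0, 0], [0, 0, 0]],
    [[0, 0, 0], [0, 0, 0]]
  ],
  "fingers": 0,
  "squeeze": 60
}}

```text
time_s: 8.47
eef_pos: [574.4, -252.7, 118.1]
ee_rot: [0.0, 0.997, 0.075, 0.0]
force: [-1.6, -0.5, 3.1]
grip_width: 0.1
```

>>> {"fn": "play_rows", "kwargs": {
  "motion": [
    [[0, 0, -3], [0, 0, 0]],
    [[0, 0, -5], [0, 0, 0]],
    [[0, 0, -6], [0, 0, 0]],
    [[0, 0, -8], [0, 0, 0]],
    [[0, 0, -8], [0, 0, 0]],
    [[0, 0, -10], [0, 0, 0]],
    [[0, 0, -10], [0, 0, 0]],
    [[0, 0, -10], [0, 0, 0]],
    [[0, 0, -10], [0, 0, 0]],
    [[0, 0, -10], [0, 0, 0]],
    [[0, 0, -10], [0, 0, 0]],
    [[0, 0, -5], [0, 0, 0]],
    [[0, 0, 0], [0, 0, 0]],
    [[0, 0, 0], [0, 0, 0]]
  ]
}}

```text
time_s: 9.63
eef_pos: [574.4, -252.7, 212.8]
ee_rot: [-0.0, 0.997, 0.075, -0.0]
force: [-0.0, 0.9, -2.3]
grip_width: 0.098
```

Run:
```python
from h import *
s=ctrl.sense();a=ctrl.capture('wrist')[:,:,::-1];b=ctrl.capture('scene')[:,:,::-1]
print(s['force'],s['wrist_torque'],s['grip_width'],s['eef_pos'])
A=cv2.resize(a[120:384,160:352],None,fx=2,fy=1.6,interpolation=2)
B=cv2.resize(b[120:250,180:300],(390,422),interpolation=2)
cv2.imwrite('pics/6.png',np.hstack([A,B]))
```

```text
[-0.04743436  0.9216501  -2.25166542] [ 0.00332952  0.06442781 -0.02074512] 0.09770726317770653 [ 574.37549255 -252.66960497  212.78840474]
```

View pics/6.png

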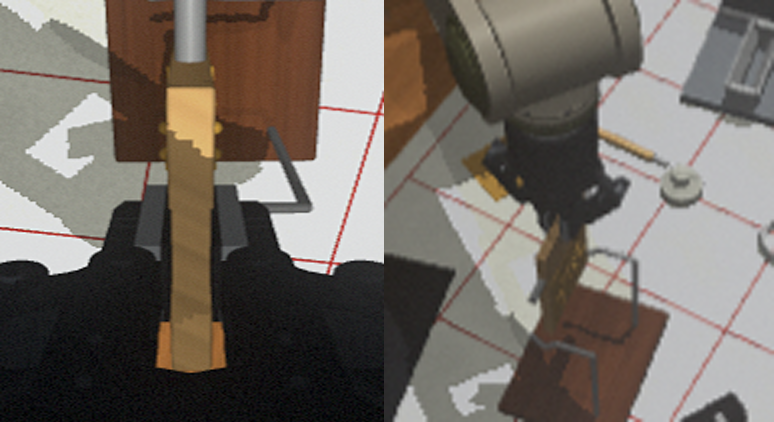

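The board is lifted and carried (about -2.3 N, the weight of a 0.2 kg board). Its top is centred and straight between the pads. Now I'll raise it and carry it towards the lamp for a closer look at the slot.

Run:
```python
from h import *
s=ctrl.sense();w=cam('wrist',s);q=s['ee_rot'];R=Ro.from_quat([q[1],q[2],q[3],q[0]]).as_matrix();e=np.array(s['eef_pos'])
X=at(w,np.array([[190/2+160,87/1.6+120],[193/2+160,369/1.6+120]]),266);print(X,np.linalg.norm(X[0]-X[1]))
print('board in tool',(X-e)@R,'yaw',np.degrees(np.arctan2(R[1,0],R[0,0])))
print('to hover: tool shift',R.T@(np.array([564,130,250])-e))
```

```text
[[ 566.5661143  -208.13395309  266.        ]
 [ 580.49971456 -295.86751343  266.        ]] 88.83311784414101
board in tool [[ -0.98406914 -45.09598577 -53.76210699]
 [ -0.25685222  43.73412347 -53.83743683]] yaw 8.555140680651387
to hover: tool shift [  46.79421889 -379.83578345  -37.52455133]
```

>>> {"fn": "play_rows", "kwargs": {
  "motion": [
    [[0, 0, -8], [0, 0, 0]],
    [[0, 0, -10], [0, 0, 0]],
    [[0, 0, -10], [0, 0, 0]],
    [[0.5, -5, -10], [0, 0, 0]],
    [[1.5, -12, 0], [0, 0, 0]],
    [[2.5, -20, 0], [0, 0, 0]],
    [[3.4, -27, 0], [0, 0, 0]],
    [[3.4, -27, 0], [0, 0, 0]],
    [[3.4, -27, 0], [0, 0, 0]],
    [[3.4, -27, 0], [0, 0, 0]],
    [[3.4, -27, 0], [0, 0, 0]],
    [[3.4, -27, 0], [0, 0, 0]],
    [[3.4, -27, 0], [0, 0, 0]],
    [[3.4, -27, 0], [0, 0, 0]],
    [[3.4, -27, 0], [0, 0, 0]],
    [[3.4, -27, 0], [0, 0, 0]],
    [[3.4, -27, 0], [0, 0, 0]],
    [[2.5, -20, 0], [0, 0, 0]],
    [[1.5, -15, 0], [0, 0, 0]],
    [[1, -10, 0], [0, 0, 0]]
  ]
}}

```text
time_s: 11.4
eef_pos: [563.6, 131.5, 251.1]
ee_rot: [-0.0, 0.997, 0.076, 0.0]
force: [0.3, -0.5, -1.8]
grip_width: 0.098
```

>>> {"fn": "play_rows", "kwargs": {
  "motion": [
    [[0, 0, 0], [0, 0, 0]],
    [[0, 0, 0], [0, 0, 0]],
    [[0, 0, 0], [0, 0, 0]],
    [[0, 0, 0], [0, 0, 0]]
  ]
}}

```text
time_s: 11.73
eef_pos: [564.5, 128.2, 250.9]
ee_rot: [0.0, 0.997, 0.074, -0.0]
force: [0.2, 0.4, -1.7]
grip_width: 0.098
```

Run:
```python
from h import *
s=ctrl.sense();a=ctrl.capture('wrist')[:,:,::-1]
print(s['force'],s['grip_width'],s['eef_pos'],s['ee_rot'])
np.save('w7.npy',np.r_[s['eef_pos'],s['ee_rot']])
cv2.imwrite('pics/7.png',cv2.resize(a[:300,100:440],None,fx=2.3,fy=2,interpolation=2))
w=cam('wrist',s);print((proj(w,[[564,186,54],[581,275,155]])-[100,0])*[2.3,2])
for o in('slot','tab'): print([(np.array(d['position'])*[512,384],d['p']) for d in ctrl.spot_in('wrist',o)][:2])
```

```text
[ 0.15142738  0.41539535 -1.72175226] 0.09833301765567831 [564.47987919 128.21346105 250.89324867] [ 7.59387326e-05  9.97257219e-01  7.40137421e-02 -9.49623014e-06]
[[374.80618113 216.83196197]
 [473.64116972   3.1227938 ]]
[(array([380.2112, 301.5168]), 0.17)]
[(array([301.312 ,  19.8144]), 0.86)]
```

View pics/7.png

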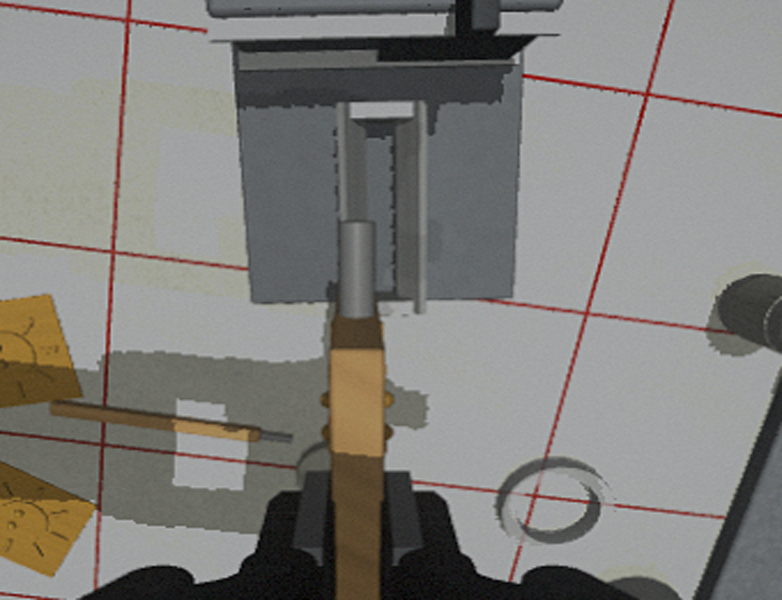

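The lamp's mouth is at (350..413, 102) at its far end, with the right lip's near end at (420,313). The floor strip runs between columns 366 and 392. The board in the grip looks straight.

Run:
```python
from h import *
np.set_printoptions(precision=1,suppress=True)
v=np.load('w7.npy');w=cam('wrist',{'eef_pos':v[:3],'ee_rot':v[3:]})
q=v[3:];R=Ro.from_quat([q[1],q[2],q[3],q[0]]).as_matrix();print('tool yaw',np.degrees(np.arctan2(R[1,0],R[0,0])))
f=lambda P:np.array(P)/[2.3,2]+[100,0]
n=['FLout','FRout','FLin','FRin','FRmidlip','NRmidlip','NRout']
X=at(w,f([(336,102),(427,102),(350,102),(413,102),(420,102),(420,313),(427,313)]),54)
for a,b in zip(n,X):print(a,b)
d=X[6]-X[1];L=np.hypot(*d[:2]);print('lip len',L,'yaw',np.degrees(np.arctan2(-d[1],-d[0]))-90)
print('widths',np.linalg.norm(X[0]-X[1]),np.linalg.norm(X[2]-X[3]))
mid=(X[0]+X[1])/2+d/2;print('slot from mouth',mid)
d2=X[1]-X[0];print('yaw from cross',np.degrees(np.arctan2(d2[1],d2[0])))
F=at(w,f([(366,150),(392,150),(366,200),(392,200)]),15);print('floor',F,np.linalg.norm(F[0]-F[1]))
B=at(w,f([(252,301),(514,297),(236,45),(523,75)]),12);print('base near',B[:2].mean(0),np.linalg.norm(B[0]-B[1]),'yaw',np.degrees(np.arctan2(*(B[1]-B[0])[[1,0]])))
t=at(w,[[301.3,19.8]],155);print('tab',t)
for y in(8.5,9,9.8):
  c,s_=np.cos(np.radians(y)),np.sin(np.radians(y));print(y,'tab->slot',t[0,:2]-np.array([[c,-s_],[s_,c]])@[32,85])
  print('  base->slot',B[:2].mean(0)[:2]+np.array([[c,-s_],[s_,c]])@[0,58])
```

```text
tool yaw 8.489112664273293
FLout [536.4 243.6  54. ]
FRout [579. 250.  54.]
FLin [543.  244.5  54. ]
FRin [572.5 249.   54. ]
FRmidlip [575.7 249.5  54. ]
NRmidlip [595.8 134.4  54. ]
NRout [599.4 134.9  54. ]
lip len 116.88002573454824 yaw 10.049101547805137
widths 43.091348505574224 29.830453870123655
slot from mouth [567.9 189.2  54. ]
yaw from cross 8.548916498397132
floor [[554.4 222.8  15. ]
 [568.1 224.9  15. ]
 [558.9 193.5  15. ]
 [572.9 195.6  15. ]] 13.860216916597421
base near [578.1 132.6  12. ] 150.3468018085628 yaw 9.524159543591526
tab [[579.9 261.9 155. ]]
8.5 tab->slot [560.8 173.1]
  base->slot [569.5 190. ]
9 tab->slot [561.5 172.9]
  base->slot [569.  189.9]
9.8 tab->slot [562.8 172.7]
  base->slot [568.2 189.8]
```

>>> {"fn": "play_rows", "kwargs": {
  "motion": [
    [[1.5, -6, 0], [0, 0, -1.2]],
    [[2, -10, 0], [0, 0, 0]],
    [[2, -10, 0], [0, 0, 0]],
    [[2, -10, 0], [0, 0, 0]],
    [[2, -10, 0], [0, 0, 0]],
    [[1.5, -8, 5], [0, 0, 0]],
    [[1.0, -5.3, 10], [0, 0, 0]],
    [[0, 0, 14], [0, 0, 0]],
    [[0, 0, 14], [0, 0, 0]],
    [[0, 0, 14], [0, 0, 0]],
    [[0, 0, 14], [0, 0, 0]],
    [[0, 0, 14], [0, 0, 0]],
    [[0, 0, 12], [0, 0, 0]],
    [[0, 0, 8], [0, 0, 0]],
    [[0, 0, 5], [0, 0, 0]],
    [[0, 0, 0], [0, 0, 0]],
    [[0, 0, 0], [0, 0, 0]],
    [[0, 0, 0], [0, 0, 0]],
    [[0, 0, 0], [0, 0, 0]]
  ]
}}

```text
time_s: 13.47
eef_pos: [566.6, 189.6, 141.6]
ee_rot: [-0.0, 0.996, 0.085, 0.001]
force: [-0.6, 0.0, -2.5]
grip_width: 0.1
```

Run:
```python
from h import *
s=ctrl.sense();a=ctrl.capture('wrist')[:,:,::-1];b=ctrl.capture('scene')[:,:,::-1];t=ctrl.capture('top')[:,:,::-1]
q=s['ee_rot'];R=Ro.from_quat([q[1],q[2],q[3],q[0]]).as_matrix();print(s['eef_pos'],s['force'],np.degrees(np.arctan2(R[1,0],R[0,0])))
A=cv2.resize(a[:260,150:370],(440,520),interpolation=2);B=cv2.resize(b[70:190,250:340],(390,520),interpolation=2)
cv2.imwrite('pics/8.png',cv2.resize(np.hstack([A,B]),(800,501)))
```

```text
[566.64399735 189.61338475 141.58252137] [-0.58808674  0.01339291 -2.45675141] 9.756405751147126
```

View pics/8.png

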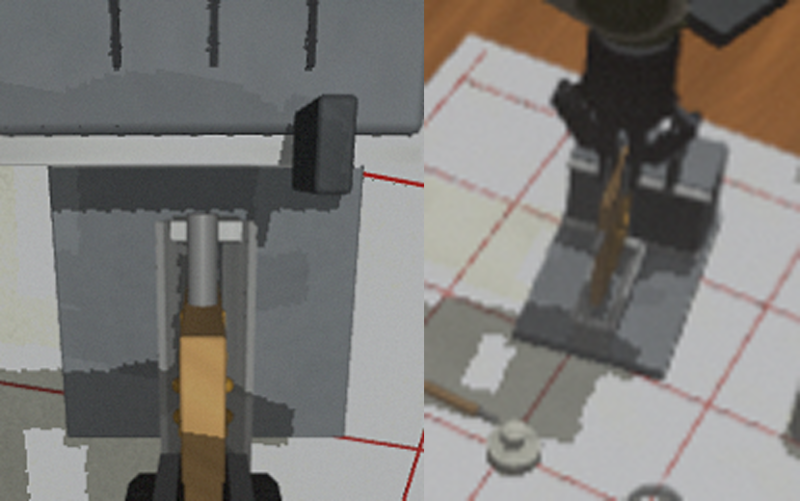

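The board is centred over the slot mouth: its column is 203, and the lips span 160 to 253. Lowering now.

>>> {"fn": "play_rows", "kwargs": {
  "motion": [
    [[0.5, 0.3, 4], [0, 0, 0]],
    [[0, 0, 4], [0, 0, 0]],
    [[0, 0, 4], [0, 0, 0]],
    [[0, 0, 4], [0, 0, 0]],
    [[0, 0, 4], [0, 0, 0]],
    [[0, 0, 4], [0, 0, 0]],
    [[0, 0, 3], [0, 0, 0]],
    [[0, 0, 3], [0, 0, 0]],
    [[0, 0, 3], [0, 0, 0]],
    [[0, 0, 3], [0, 0, 0]],
    [[0, 0, 2], [0, 0, 0]],
    [[0, 0, 2], [0, 0, 0]],
    [[0, 0, 0], [0, 0, 0]],
    [[0, 0, 0], [0, 0, 0]]
  ]
}}

```text
time_s: 14.78
eef_pos: [566.8, 189.4, 100.9]
ee_rot: [-0.0, 0.996, 0.085, -0.0]
force: [-0.3, -0.5, -1.1]
grip_width: 0.1
```

>>> {"fn": "play_rows", "kwargs": {
  "motion": [
    [[0, 0, 2], [0, 0, 0]],
    [[0, 0, 2], [0, 0, 0]],
    [[0, 0, 1], [0, 0, 0]],
    [[0, 0, 1], [0, 0, 0]],
    [[0, 0, 1], [0, 0, 0]],
    [[0, 0, 0], [0, 0, 0]],
    [[0, 0, 0], [0, 0, 0]]
  ]
}}

```text
time_s: 15.37
eef_pos: [566.9, 189.3, 93.9]
ee_rot: [0.0, 0.996, 0.085, -0.0]
force: [0.1, -0.6, -1.2]
grip_width: 0.102
```

>>> {"fn": "play_rows", "kwargs": {
  "motion": [
    [[0, 0, 1], [0, 0, 0]],
    [[0, 0, 1], [0, 0, 0]],
    [[0, 0, 0], [0, 0, 0]],
    [[0, 0, 0], [0, 0, 0]]
  ]
}}

```text
time_s: 15.7
eef_pos: [567.2, 189.3, 92.5]
ee_rot: [0.0, 0.996, 0.085, 0.001]
force: [-1.1, -0.9, 4.6]
grip_width: 0.101
```

>>> {"fn": "play_rows", "kwargs": {
  "motion": [
    [[0, 0, 1], [0, 0, 0]],
    [[0, 0, 0], [0, 0, 0]],
    [[0, 0, 0], [0, 0, 0]]
  ]
}}

```text
time_s: 15.95
eef_pos: [567.6, 189.4, 92.6]
ee_rot: [0.0, 0.996, 0.085, 0.001]
force: [-1.7, -2.3, 10.2]
grip_width: 0.103
```

It touched the floor at TCP z 92.5, where it should (92 predicted). Releasing it and retreating straight up.

>>> {"fn": "play_rows", "kwargs": {
  "motion": [
    [[0, 0, 0], [0, 0, 0]],
    [[0, 0, 0], [0, 0, 0]],
    [[0, 0, 0], [0, 0, 0]],
    [[0, 0, 0], [0, 0, 0]],
    [[0, 0, 0], [0, 0, 0]],
    [[0, 0, 0], [0, 0, 0]],
    [[0, 0, -6], [0, 0, 0]],
    [[0, 0, -12], [0, 0, 0]],
    [[0, 0, -16], [0, 0, 0]],
    [[0, 0, -18], [0, 0, 0]],
    [[0, 0, -18], [0, 0, 0]],
    [[0, 0, -18], [0, 0, 0]],
    [[0, 0, -18], [0, 0, 0]],
    [[0, 0, -14], [0, 0, 0]],
    [[0, 0, -10], [0, 0, 0]],
    [[0, 0, -5], [0, 0, 0]],
    [[0, 0, 0], [0, 0, 0]],
    [[0, 0, 0], [0, 0, 0]]
  ],
  "fingers": 45
}}

```text
time_s: 17.45
eef_pos: [566.7, 189.3, 225.3]
ee_rot: [0.0, 0.996, 0.085, -0.0]
force: [0.5, 0.1, -0.2]
grip_width: 0.528
```

Run:
```python
from h import *
s=ctrl.sense();a=ctrl.capture('wrist')[:,:,::-1];b=ctrl.capture('scene')[:,:,::-1]
q=s['ee_rot'];R=Ro.from_quat([q[1],q[2],q[3],q[0]]).as_matrix();print(s['eef_pos'],s['force'],np.degrees(np.arctan2(R[1,0],R[0,0])))
np.save('w9.npy',np.r_[s['eef_pos'],s['ee_rot']])
for o in('board','tab'): print([(np.array(d['position'])*[512,384],d['p']) for d in ctrl.spot_in('wrist',o)][:2])
A=cv2.resize(a[:300,150:370],(440,600),interpolation=2);B=cv2.resize(b[70:190,250:322],(360,600),interpolation=2)
cv2.imwrite('pics/9.png',np.hstack([A,B]))
```

```text
[566.66582246 189.30518562 225.2982801 ] [ 0.48076392  0.11532554 -0.16282534] 9.754746245853854
[(array([258.7136, 171.6096]), 0.75), (array([297.7792,  76.6848]), 0.48)]
[(array([296.704 ,  80.2944]), 0.97)]
```

View pics/9.png

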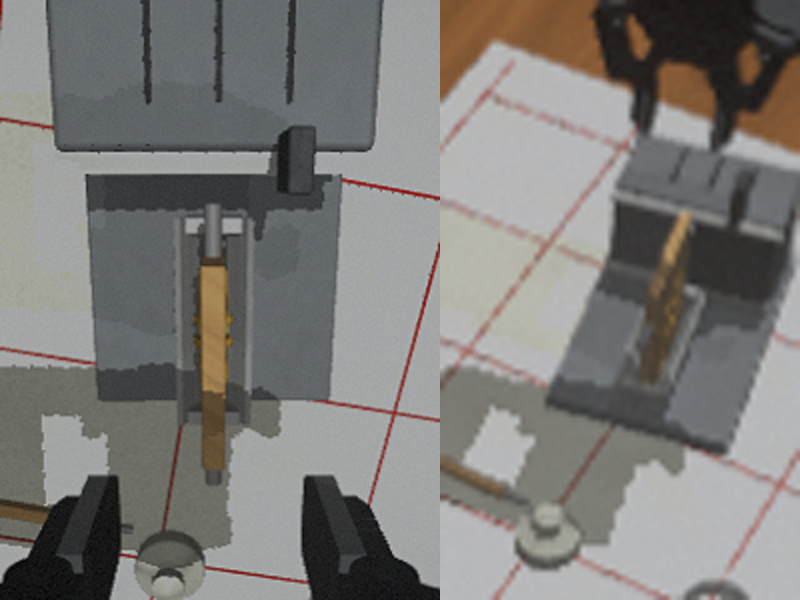

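The board stands upright in the slot and is released; its top runs from (213,265) to (214,470) in the crop. The tab's top face is centred at about (302,160), in line with the shut mark.

Run:
```python
from h import *
np.set_printoptions(precision=1,suppress=True)
v=np.load('w9.npy');w=cam('wrist',{'eef_pos':v[:3],'ee_rot':v[3:]})
q=v[3:];R=Ro.from_quat([q[1],q[2],q[3],q[0]]).as_matrix()
f=lambda P:np.array(P)/2+[150,0]
B=at(w,f([(213,265),(214,470)]),145);print('board top',B,np.linalg.norm(B[0]-B[1]),B.mean(0))
T=at(w,f([(302,160)]),155)[0];print('tab',T)
d=(T-B.mean(0));y=np.radians(9.7);c,s=np.cos(y),np.sin(y)
print('tab rel board in lamp',d[0]*c+d[1]*s,-d[0]*s+d[1]*c,'exp 32,85')
P=np.array([567.4,189.3])+np.array([c*32-s*85,s*32+c*85]);print('tab pred',P)
print('shift meas',R.T@(T-v[:3]),'pred',R.T@(np.r_[P,155]-v[:3]))
```

```text
board top [[559.2 233.4 145. ]
 [575.1 144.5 145. ]] 90.31317862913717 [567.1 189.  145. ]
tab [584.7 278.2 155. ]
tab rel board in lamp 32.37746216736274 85.02866369336328 exp 32,85
tab pred [584.6 278.5]
shift meas [ 32.9 -84.6  70.3] pred [ 32.9 -84.8  70.3]
```

>>> {"fn": "play_rows", "kwargs": {
  "motion": [
    [[4, -10, 0], [0, 0, 0]],
    [[6, -17, 0], [0, 0, 0]],
    [[7, -18, 0], [0, 0, 0]],
    [[7, -18, 0], [0, 0, 0]],
    [[6, -17, 0], [0, 0, 0]],
    [[2.9, -8.5, 0], [0, 0, 0]],
    [[0, 0, 0], [0, 0, 0]],
    [[0, 0, 10], [0, 0, 0]],
    [[0, 0, 16], [0, 0, 0]],
    [[0, 0, 18], [0, 0, 0]],
    [[0, 0, 18], [0, 0, 0]],
    [[0, 0, 12], [0, 0, 0]],
    [[0, 0, 10], [0, 0, 0]],
    [[0, 0, 8], [0, 0, 0]],
    [[0, 0, 8], [0, 0, 0]],
    [[0, 0, 0], [0, 0, 0]],
    [[0, 0, 0], [0, 0, 0]]
  ]
}}

```text
time_s: 19.07
eef_pos: [584.4, 282.0, 126.0]
ee_rot: [-0.0, 0.996, 0.085, 0.0]
force: [0.3, -0.8, -0.5]
grip_width: 0.529
```

>>> {"fn": "play_rows", "kwargs": {
  "motion": [
    [[0, 0, 5], [0, 0, 0]],
    [[0, 0, 5], [0, 0, 0]],
    [[0, 0, 5], [0, 0, 0]],
    [[0, 0, 5], [0, 0, 0]],
    [[0, 0, 0], [0, 0, 0]],
    [[0, 0, 0], [0, 0, 0]]
  ]
}}

```text
time_s: 19.57
eef_pos: [584.1, 282.1, 105.5]
ee_rot: [0.0, 0.996, 0.085, -0.0]
force: [-0.2, 0.0, 0.5]
grip_width: 0.526
```

>>> {"fn": "play_rows", "kwargs": {
  "motion": [
    [[0, 0, 0], [0, 0, 0]],
    [[0, 0, 0], [0, 0, 0]],
    [[0, 0, 0], [0, 0, 0]],
    [[0, 0, 0], [0, 0, 0]],
    [[0, 0, 0], [0, 0, 0]],
    [[0, 0, 0], [0, 0, 0]],
    [[0, 0, 0], [0, 0, 0]],
    [[0, 0, 0], [0, 0, 0]],
    [[0, 0, 0], [0, 0, 0]],
    [[0, 0, 0], [0, 0, 0]]
  ],
  "fingers": 0,
  "squeeze": 80
}}

```text
time_s: 20.4
eef_pos: [584.6, 282.2, 106.4]
ee_rot: [-0.0, 0.996, 0.085, 0.001]
force: [-0.4, 0.6, 5.1]
grip_width: 0.09
```

>>> {"fn": "play_rows", "kwargs": {
  "motion": [
    [[-2, 0, 0], [0, 0, 0]],
    [[-3, 0, 0], [0, 0, 0]],
    [[-3, 0, 0], [0, 0, 0]],
    [[-3, 0, 0], [0, 0, 0]],
    [[-3, 0, 0], [0, 0, 0]],
    [[-3, 0, 0], [0, 0, 0]],
    [[-3, 0, 0], [0, 0, 0]],
    [[-3, 0, 0], [0, 0, 0]],
    [[-3, 0, 0], [0, 0, 0]],
    [[-2, 0, 0], [0, 0, 0]],
    [[-2, 0, 0], [0, 0, 0]],
    [[0, 0, 0], [0, 0, 0]],
    [[0, 0, 0], [0, 0, 0]],
    [[0, 0, 0], [0, 0, 0]],
    [[0, 0, 0], [0, 0, 0]],
    [[0, 0, 0], [0, 0, 0]]
  ]
}}

```text
time_s: 21.73
eef_pos: [555.7, 277.2, 106.4]
ee_rot: [-0.0, 0.996, 0.085, 0.002]
force: [6.5, 2.3, 3.8]
grip_width: 0.092
```

Run:
```python
from h import *
s=ctrl.sense();a=ctrl.capture('wrist')[:,:,::-1];b=ctrl.capture('scene')[:,:,::-1]
e=np.array(s['eef_pos']);y=np.radians(9.75);ax=np.array([np.cos(y),np.sin(y)])
print(e,s['force'],'opening est',(np.array([584.6,282.2])-e[:2])@ax,s['grip_width'],'force along lamp x',np.array(s['force'])[:2]@ax)
A=cv2.resize(a[:300,130:390],(440,508),interpolation=2);B=cv2.resize(b[60:190,245:335],(352,508),interpolation=2)
cv2.imwrite('pics/10.png',np.hstack([A,B]))
```

```text
[555.74305487 277.22011628 106.40463119] [6.4876006  2.2975002  3.80327558] opening est 29.28347795189294 0.09152515226000557 force along lamp x 6.7829745950421145
```

View pics/10.png

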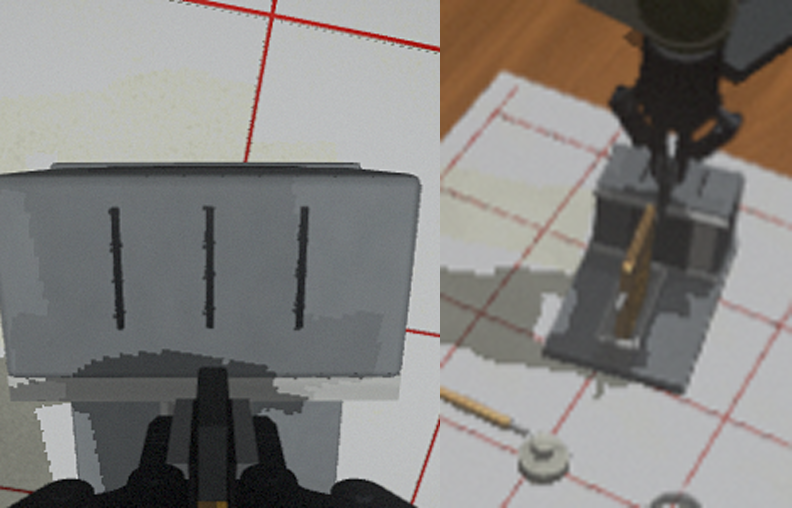

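The tab lines up with the middle mark and its spring force fits half travel. The board stands untouched, so I'm handing the job in.

Run:
```python
from h import *
s=ctrl.sense();print(s['time_s'],s['eef_pos'],s['force'],np.abs(s['dq']).max());print(ctrl.finish_job())
```

```text
21.8333 [555.74009693 277.22390381 106.42457631] [6.69926626 2.65534985 4.63048335] 0.003000353538198325
the job is handed in; nothing more can be done
None
```

The job is handed in at 21.8 s on the robot's clock. The board stands in the lamp's slot, released, and the gripper holds the shutter about half open. No verdict was reported.

**Board:** I lifted it off the hooks and lowered it until it touched the slot floor at the height I had predicted. After letting go, its top measured 90.3 mm long and centred within about 1 mm of the slot's middle. The last picture shows it upright and clear of the fingers.

**Shutter:** I gripped the tab and moved it 29.3 mm towards -x, where it lines up with the middle mark. The spring pushes back with about 6.8 N, against roughly 7.3 N expected at that opening. The arm was at rest.

**What failed or disagreed:**
- **First grasp:** it closed on nothing. In the pictures the fingertips end roughly 25–35 mm short of the reported TCP. I opened, went 28 mm lower and the next grips held. The tab grip allowed for the same offset.
- **Opening reading:** it showed about 8–9 mm on the 10 mm board and tab.
- **Network readings:** two were off and I didn't use them: the tab in the first scene picture and the slot in the wrist view.
- **Bystanders:** I didn't measure them at the end. I saw no contact with them, and those in the last picture look undisturbed.

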